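Take the clogged filter out of the clay-dust extractor for washing

ROBOT

A 7-joint arm with a two-finger parallel gripper is mounted at the origin on the work surface. World frame = base frame: x ahead of the robot, y to its left, z up, the work surface at z = 0. Lengths are in m, angles in rad, forces in N, time in s.
With the tool pointing down it reaches from about 0.425 to 0.925 m from the base axis. Payload 6.8 kg.
Tool frame: the origin (TCP) lies on the front face of the gripper's body, between the roots of the fingers; the fingertips stand 73 mm ahead of it and the grasp point (between the pads) lies 54 mm ahead of it (env.nose_length is the distance from the TCP to the fingertips, in m); z points along the fingers, y is the line along which they close (so a half turn about z gives the same grasp; the last joint's range is limited). The gripper opens to 85 mm and grips with 20 to 120 N. Pads are 22 mm wide; open, the fingers measure 114 mm over their backs; the gripper's body (76 mm by 85 mm) begins 54 mm behind the grasp point. The pads swing forward as they close: fully open they stand 13 mm farther back than shut.
Start: joints at [1.108, 0.477, 0.022, 1.555, -0.011, 1.109, -0.083], TCP at [0.235, -0.633, 0.304] pointing down, gripper open.
Joint ranges: [-2.96, 2.96], [-0.34, 2.1], [-1.41, 1.46], [0.24, 2.44], [-1.37, 4.51], [0.17, 1.92], [-2.96, 2.96]. Speed limits (rad/s): [2.39, 2.39, 3.14, 3.14, 3.14, 3.14, 3.14].

INTERFACE

Orientations are given as a unit quaternion [w, x, y, z].
In Python, from cell import env, kin, camera, calibration, job gives the robot as it stands. The module is installed in compiled form; this text tells all that it offers. Calls block until the motion is done:
- env.reach(position, orientation): joint-space move of the TCP to a pose.
- env.movel(position, velocity=0.15, rot=None, stop_force=None): straight line of the TCP; rot=None keeps the orientation; velocity is the mean speed in m/s. With stop_force (N) it stops when the force on the tool has changed by that much, and returns True; else False.
- env.goto_joints(angles): joint-space move.
- env.grip(opening, f_grip=None): finger opening in m; f_grip is the grip in N (None keeps the last); returns when the fingers have stopped.
- env.dwell(seconds).
- kin.inverse_kinematics(position, orientation): joint angles nearest the present ones, or None.
- env.get_state(): the state.
- camera(name): name is "side" or "top"; returns (picture, depth): 420x560x3 uint8, blue, green, red; 420x560 float32, m along the optical axis (not along the pixel's ray), 0 where there is no reading.
- calibration(name): a dict with "fx", "fy", "cx", "cy" (pixels), "rvec" (rotation vector, rad) and "tvec" (3), from world to camera coordinates, as OpenCV has them. Camera axes: x right, y down, z forward; pixel columns grow to the right and rows downward; lengths in m; the calibration is good to about 2 mm. A picture is of the moment at which its call begins. calibration takes no time and is no camera call.
A pose or a line that the arm cannot do raises env.PlanningError and nothing moves.
- job.job_done(): hands the job in; it is judged then, once.
The state is a dict: "time": time; "qpos": joint angles; "joint_velocities": joint speeds; "joint_torque": joint torques, N m; "tcp_pos": TCP position; "orientation": TCP orientation; "force": force on the tool from outside, world axes, zero at the start; "torque": the same for the moment, N m; "opening": finger opening in m; "gripper_force": force on a finger pad.
Only numpy, scipy, OpenCV 4.12 (cv2) and the standard library are available. Lean on these libraries where they do the work, as an engineer would, in place of code of your own. Each camera call takes 0.05 s, during which the arm holds its last target. There are 200 camera calls.

TASK

Switch the dust extractor off by pushing its red lever all the way across to the other side, then squeeze the two blue tabs of the clay-brown (clogged) filter cartridge together to unlatch it and lift it out. Set it down gently, upright, on the floor of the grey wash tray beside the scrubbing brush and let go, leaving the white clean cartridge latched in its bay and the things around undisturbed.

Things in the scene. Friction and masses are not known exactly. Their poses are not given: they have to be found in the camera images.
- extractor: White dust extractor, fixed, 290 (x) x 170 (y) x 100 mm high, origin at the centre of its underside. In its flat top are two filter bays, centred 30 mm to -x and 80 mm to +x of the origin; one cartridge is snapped into each (brown and white, in either order). The on/off lever stands on top, 112 mm to -x, at the end nearest the robot. A hose port sticks out of the +x end.
- switch (a joint): Red toggle lever on the extractor's top: 0 rad = on, leaning towards the extractor's -y side (0.5 rad from upright); 1.0 rad = fully off, leaning as far towards +y. It swings in the extractor's y-z plane and stays where it is left; light to push.
- switch_tip (a point): Centre of the red ball (26 mm across) at the lever's end, 55 mm from its pivot; 70 to 77 mm above the extractor's top. Below it is a block 50 (x) x 70 (y) x 25 mm high with a hub to 35 mm.
- clogged_center (a point): Clogged clay-brown filter cartridge (0.2 to 0.5 kg), 80 (x) x 71 (y) x 130 mm high with its tabs; the point is on its axis, 65 mm above its underside, z up. In its bay its underside is 20 mm above the table. Freed, it lifts straight up with 2 mm play all round. Barbs low on the tabs, 62 mm above the underside, measure 86 mm across y with the tabs out, 68 mm squeezed.
- clogged_tabs (a point): Point midway between the clogged cartridge's two upright blue tabs, 40 mm above its centre. Tabs face +y and -y, 42 mm wide along x, rise 50 mm from the extractor's top, end 25 mm above this point; outer faces 60 mm apart. Sprung, 3 N each to start, 9 N at the stop: each goes in 9 mm (42 mm over both) and springs back. Barbs under the bay's lips hold until both are squeezed nearly to the stops.
- clean_center (a point): The clean cartridge, same shape with a white frame and blue tabs; stays in its bay. Point 65 mm above its underside.
- tray: Grey open wash tray, fixed, outer 200 (x) x 190 (y) x 40 mm high, walls and floor 5 mm, origin at the centre of its underside. It stands to the left or right of the extractor. A wooden scrubbing brush (120 x 36 x 28 mm, along x) lies along its +y side, its middle 60 mm from the tray's middle.
- tray_free (a point): Middle of the free part of the tray's inner floor, 32 mm to -y of the tray's middle, 5 mm above the table; axes as the tray's.
- brush: The wooden scrubbing brush lying in the tray; origin at the centre of its underside. Leave it.
- bowl: Loose white bowl with a blue rim, 150 mm across, 55 mm high, beyond the extractor, left of its middle; origin under its centre. Leave it.
- clay: Loose grey lump of clay, 100 x 70 x 50 mm, at the far left; origin under its centre. Leave it.
- spatula: Loose spatula, wooden handle and flat metal blade, lying beyond the extractor on the right. Leave it.
- wheel: Banding wheel (potter's turntable), fixed, disc 170 mm across 77 mm up, with an unfinished clay pot on it, up to 132 mm high; on the side of the extractor where the tray is not.
Things that resemble listed ones, but are neither listed nor needed, are in the scene too. Leave any pink or purple look-alike of the part that bears clogged_center alone.

How it is judged:
By the outcome, as a careful person would: the job done as asked, in the order asked, and still so for the second after the job is handed in, with the robot touching nothing.
It also fails if it takes over 58 s, if anything falls off the work surface, if the arm or the gripper's body presses on something with over 40 N, if the wrist force passes 120 N, or if a joint passes its speed limit or range.

## Working session

There is one attempt and no reset: what is moved stays moved. The work goes in short steps, each a Python script; the robot and the scene stay as the last script left them, time stands still between calls to the robot, and variables do not carry over. Pictures are saved under pics/ and viewed, at most 10 in all, crops included, and the job is handed in when it is done.

```bash
mkdir -p pics; cat > h.py <<'E'
import numpy as np, cv2
from cell import env, kin, camera, calibration, job
def cal(n):
    c=calibration(n); R=cv2.Rodrigues(np.array(c["rvec"],float))[0]; t=np.array(c["tvec"],float).ravel(); return c,R,t
def cloud(n,d):
    c,R,t=cal(n); v,u=np.mgrid[:d.shape[0],:d.shape[1]]
    P=np.stack([(u-c["cx"])/c["fx"]*d,(v-c["cy"])/c["fy"]*d,d],-1)
    return (P-t)@R
def ray(n,u,v,z):
    c,R,t=cal(n); o=-R.T@t; r=R.T@np.array([(u-c["cx"])/c["fx"],(v-c["cy"])/c["fy"],1]); return o+r*(z-o[2])/r[2]
E
python3 - <<'E'
from h import *
for n in("side","top"):
    p,d=camera(n); np.savez(f"{n}0.npz",p=p,d=d); cv2.imwrite(f"pics/{n}0.png",p)
    c,R,t=cal(n); print(n,c["fx"],-R.T@t,R[2])
s=env.get_state();print(s["time"],s["tcp_pos"],s["orientation"],s["opening"],env.nose_length)
E
```

```text
side 392.13821277319084 [0.08996806 0.71860363 0.88565559] [ 0.40380951 -0.62459338 -0.6684467 ]
top 438.45713394558845 [ 0.32613568 -0.01116585  1.22837941] [ 0.19563924  0.03090414 -0.98018887]
0.1 [ 0.23431968 -0.63256327  0.30298784] [-8.36437142e-04  9.84307936e-01  1.76457206e-01 -2.05834912e-04] 0.08562190800180733 0.0726
```

View pics/top0.png

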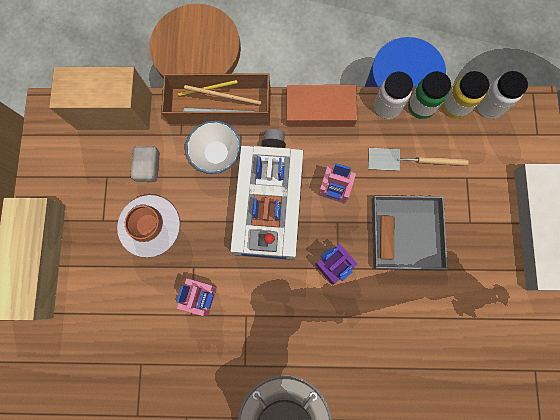

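View pics/side0.png

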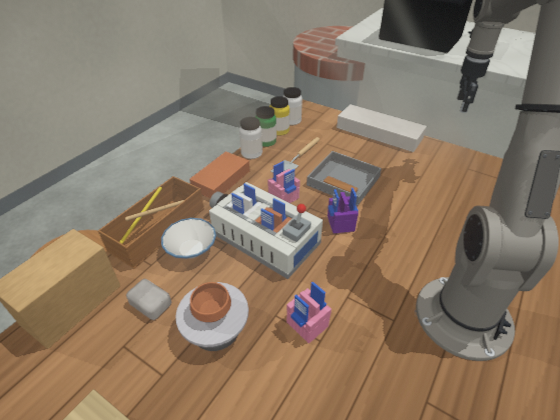

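The brown cartridge is at top (267,209). Things that could be taken for it are the white clean one (270,165), the pink ones (337,182) and (196,297), and the purple one (337,262). I choose the brown one, in the near bay. The red ball is at (268,238), the tray at (409,232) and the brush at (387,238). Next I measure and take a close crop.

```bash
python3 - <<'E'
from h import *
T=np.load("top0.npz");p=T["p"];W=cloud("top",T["d"]);S=np.load("side0.npz");ps=S["p"];Ws=cloud("side",S["d"])
cv2.imwrite("pics/crop.png",cv2.resize(p[125:265,225:310],None,fx=4.2,fy=4.2,interpolation=cv2.INTER_CUBIC))
v,u=np.mgrid[:420,:560]
def rect(m,name):
    q=W[m][:,:2].astype(np.float32);r=cv2.minAreaRect(q);print(name,len(q),np.round(r[0],4),np.round(r[1],4),round(r[2],2),"medz",np.median(W[m][:,2]).round(4)); return r
box=(u>225)&(u<310)&(v>140)&(v<262)
m=box&(abs(W[...,2]-.1)<.006)
m=cv2.morphologyEx(m.astype(np.uint8),cv2.MORPH_OPEN,np.ones((3,3)))>0
rect(m,"extr top")
tb=(u>362)&(u<455)&(v>185)&(v<280)
rect(tb&(abs(W[...,2]-.04)<.006),"tray rim"); rect(tb&(abs(W[...,2]-.005)<.004)&(u>372)&(u<446)&(v>195)&(v<270),"tray floor+")
hsv=cv2.cvtColor(p,cv2.COLOR_BGR2HSV);hs=cv2.cvtColor(ps,cv2.COLOR_BGR2HSV)
rect(tb&(hsv[...,0]<20)&(hsv[...,1]>110)&(W[...,2]>.018)&(u>376)&(u<400),"brush")
red=lambda h:((h[...,0]<6)|(h[...,0]>174))&(h[...,1]>180)&(h[...,2]>90)
mr=red(hsv)&(u>250)&(u<285)&(v>225)&(v<250)
print("red top",mr.sum(),u[mr].mean(),v[mr].mean(),W[mr].mean(0),W[mr].max(0))
ms=red(hs)&(u>290)&(u<315)&(v>200)&(v<218)
print("red side",ms.sum(),u[ms].mean(),v[ms].mean(),Ws[ms].mean(0))
print("ray top z.173",ray("top",u[mr].mean(),v[mr].mean(),.173),"side",ray("side",u[ms].mean(),v[ms].mean(),.173))
blue=lambda h:(h[...,0]>100)&(h[...,0]<128)&(h[...,1]>130)
mb=blue(hsv)&box&(W[...,2]>.13)
n,l,st,c=cv2.connectedComponentsWithStats(mb.astype(np.uint8))
for i in range(1,n):
    if st[i,4]>8: k=l==i; print("blue",st[i],W[k].mean(0).round(4),W[k].min(0).round(4),W[k].max(0).round(4))
mb=blue(hs)&(Ws[...,2]>.12)&(u>225)&(u<315)&(v>175)&(v<245)
n,l,st,c=cv2.connectedComponentsWithStats(mb.astype(np.uint8))
for i in range(1,n):
    if st[i,4]>8: k=l==i; print("sblue",st[i],Ws[k].mean(0).round(4),Ws[k].min(0).round(4),Ws[k].max(0).round(4))
# other objects' heights near path
for a,b in((337,182),(337,262),(196,297),(145,222)):
    k=(abs(u-a)<20)&(abs(v-b)<20)&(W[...,2]>.02);print(a,b,W[k].min(0).round(3),W[k].max(0).round(3))
E
```

```text
extr top 5017 [0.5764 0.0469] [0.17   0.2902] 86.04 medz 0.1004
tray rim 857 [ 0.502  -0.3387] [0.1917 0.2005] 89.57 medz 0.0388
tray floor+ 3157 [ 0.503  -0.3476] [0.2058 0.2061] 88.73 medz 0.0058
brush 570 [ 0.4036 -0.1812] [0.1055 0.3585] 40.89 medz 0.0337
red top 64 268.875 238.0625 [0.46219944 0.03688825 0.18392138] [0.4722139  0.04884858 0.1925395 ]
red side 0 nan nan [nan nan nan]
ray top z.173 [0.46362132 0.03738987 0.173     ] side [nan nan nan]
blue [257 157   4  17  39] [0.649  0.0663 0.1776] [ 0.3261 -0.0112  0.1369] [0.6765 0.0722 1.2284]
blue [278 158   3  18  35] [0.6423 0.0141 0.1807] [ 0.3261 -0.0112  0.1301] [0.6745 0.0178 1.2284]
blue [253 198   4  18  40] [0.5471 0.076  0.1491] [0.5274 0.0724 0.1344] [0.568  0.0795 0.1544]
blue [275 200   3  17  36] [0.5432 0.0221 0.1501] [0.5234 0.0191 0.1387] [0.5634 0.0243 0.1544]
sblue [244 184  11   7  16] [0.6519 0.0192 0.1503] [0.633  0.0165 0.1466] [0.671  0.0222 0.1538]
sblue [232 194  10   6  15] [0.6546 0.0734 0.1516] [0.6367 0.0703 0.1492] [0.673  0.0771 0.1557]
sblue [274 199  11   8  18] [0.5398 0.0264 0.1494] [0.5236 0.022  0.1408] [0.5605 0.0289 0.1537]
sblue [262 209  11   7  21] [0.5448 0.0804 0.1509] [0.5273 0.0777 0.1477] [0.5633 0.0842 0.1528]
337 182 [ 0.326 -0.189  0.02 ] [ 0.677 -0.011  1.228]
337 262 [ 0.326 -0.186  0.021] [ 0.464 -0.011  1.228]
196 297 [ 0.275 -0.011  0.02 ] [0.37  0.277 1.228]
145 222 [ 0.326 -0.011  0.07 ] [0.571 0.431 1.228]<stdin>:19: RuntimeWarning: Mean of empty slice.
  ret = ret.dtype.type(ret / rcount)
  ret = um.true_divide(
<stdin>:20: RuntimeWarning: Mean of empty slice.
```

View pics/crop.png

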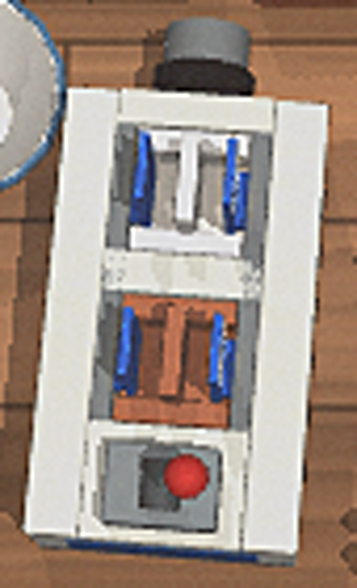

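The crop shows the brown frame with two blue tabs in the near bay, at about (170,350) in the crop. The white one is in the far bay and the red ball leans to -y. The extractor measures 170x290 mm and the tray 192x200 mm, which match the given sizes. Next I push the lever.

```bash
cat >> h.py <<'E'
yaw=np.deg2rad(-3.96); C=np.array([.5764,.0469])
def ex(x,y,z): c,s=np.cos(yaw),np.sin(yaw); return [C[0]+c*x-s*y,C[1]+s*x+c*y,z]
def quat(a): return [0,np.cos(a/2),np.sin(a/2),0]
def st(): s=env.get_state(); print(round(s["time"],2),np.round(s["tcp_pos"],4),"F",np.round(s["force"],1),"op",round(s["opening"],4),"gf",np.round(s["gripper_force"],1))
def snap(k):
    for n in("side","top"):
        p,d=camera(n); np.savez(f"{n}{k}.npz",p=p,d=d); cv2.imwrite(f"pics/{n}{k}.png",p)
E
python3 - <<'E'
from h import *
env.reach(ex(-.112,-.075,.30),quat(yaw)); st()
env.grip(0.0,30)
env.movel(ex(-.112,-.075,.226),.12); st()
print(env.movel(ex(-.112,.012,.226),.05,stop_force=10)); st()
env.movel(ex(-.112,-.05,.226),.12); env.movel(ex(-.112,-.05,.30),.15); env.grip(.085)
env.reach(ex(-.03,-.0,.30),quat(yaw)); st()
snap(1)
T=np.load("top1.npz");p=T["p"];h=cv2.cvtColor(p,cv2.COLOR_BGR2HSV)
cv2.imwrite("pics/c1.png",np.hstack([cv2.resize(p[120:270,200:320],(480,600)),cv2.resize(np.load("side1.npz")["p"][160:285,200:280+20],(320,400))[:600].copy() if 0 else np.zeros((600,1,3),np.uint8)]))
cv2.imwrite("pics/c2.png",cv2.resize(np.load("side1.npz")["p"][150:280,200:340],None,fx=4,fy=4))
E
```

```text
2.42 [ 0.4597 -0.0209  0.3   ] F [-0.4 -0.4  0.3] op 0.0857 gf 0.0
3.96 [ 0.4599 -0.0201  0.2265] F [0.4 0.2 0. ] op 0.0002 gf 0.0
True
5.36 [0.4644 0.0564 0.2255] F [ 0.8 -2.6  1.4] op -0.0001 gf 1.1
7.83 [0.5468 0.0495 0.2995] F [-0.9 -1.5  0.4] op 0.085 gf 0.0
```

View pics/c2.png

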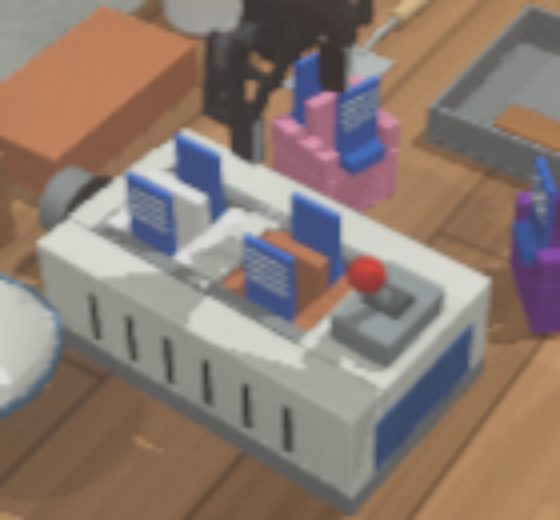

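The lever now leans towards +y, with the ball at (367,274) in the crop. I check its tip numerically and then grasp.

```bash
python3 - <<'E'
from h import *
c,s=np.cos(yaw),np.sin(yaw)
for k in(0,1):
    p=np.load(f"side{k}.npz")["p"];h=cv2.cvtColor(p,cv2.COLOR_BGR2HSV);v,u=np.mgrid[:420,:560]
    m=((h[...,0]<6)|(h[...,0]>174))&(h[...,1]>150)&(u>275)&(u<320)&(v>195)&(v<235)
    n,l,q,ce=cv2.connectedComponentsWithStats(m.astype(np.uint8)); i=1+np.argmax(q[1:,4]); P=ray("side",*ce[i],.171); d=P[:2]-C
    print(k,q[i],ce[i],P,"ext frame",c*d[0]+s*d[1],-s*d[0]+c*d[1])
print(env.movel(ex(-.03,0,.179),.1,stop_force=10)); st()
env.grip(.03,60); st()
print(env.movel(ex(-.03,0,.199),.04,stop_force=25)); st()
E
```

```text
0 [297 204   9   9  61] [301.13114754 207.70491803] [0.46498394 0.03339348 0.171     ] ext frame -0.11021729018779547 -0.0211686691857434
1 [287 215   9   8  54] [291.24074074 218.35185185] [0.46573352 0.08296799 0.171     ] ext frame -0.11289312005730248 0.028339251401405818
False
9.29 [0.5469 0.0491 0.1796] F [-0.1  0.6  1.4] op 0.0853 gf 0.0
9.81 [0.5473 0.0501 0.1813] F [-3.4  1.6 16.3] op 0.0362 gf 60.0
False
10.46 [0.5463 0.0488 0.1988] F [-0.5 -0.5 -4.6] op 0.036 gf 60.5
```

The lever reached its stop at +28 mm. The cartridge is coming up, with -4.6 N of weight on the tool, so I lift it clear and check.

```bash
python3 - <<'E'
from h import *
print(env.movel(ex(-.03,0,.36),.12,stop_force=25)); st()
snap(2)
cv2.imwrite("pics/c3.png",cv2.resize(np.load("side2.npz")["p"][60:280,190:400],None,fx=2.7,fy=2.7))
E
```

```text
False
11.95 [0.5461 0.0489 0.3591] F [ 0.3  0.5 -4.8] op 0.0359 gf 60.5
```

View pics/c3.png

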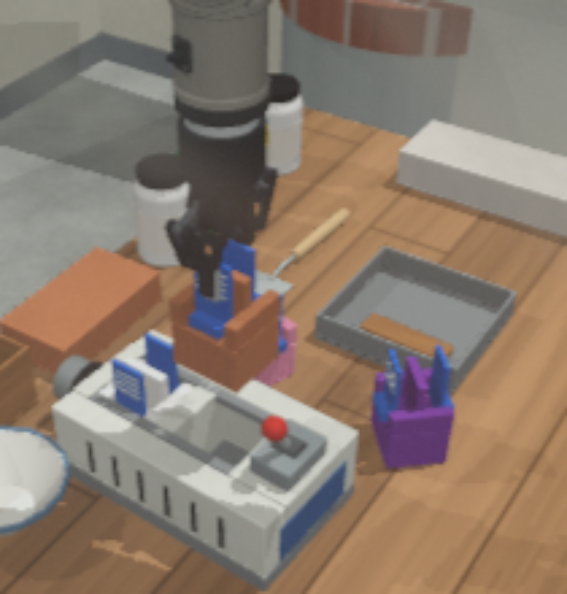

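The crop shows the cartridge level in the gripper at (228,310), its bay empty and the white one still latched. Now I carry it to the tray and set it down.

```bash
python3 - <<'E'
from h import *
a=np.deg2rad(-.43); X,Y=.5018,-.3707
env.movel([X,Y,.36],.2,rot=quat(a)); st()
env.movel([X,Y,.19],.12); env.dwell(.2); st()
print(env.movel([X,Y,.155],.02,stop_force=4)); st()
snap(3)
cv2.imwrite("pics/c4.png",cv2.resize(np.load("side3.npz")["p"][100:220,260:420],None,fx=4,fy=4))
E
```

```text
14.31 [ 0.5022 -0.3696  0.3601] F [ 0.7  0.5 -3.9] op 0.0359 gf 60.5
16.07 [ 0.502  -0.3708  0.1905] F [ 0.  -1.3 -4. ] op 0.0363 gf 60.5
True
17.21 [ 0.5016 -0.3707  0.1665] F [-1.3  0.5  6.2] op 0.0353 gf 61.8
```

View pics/c4.png

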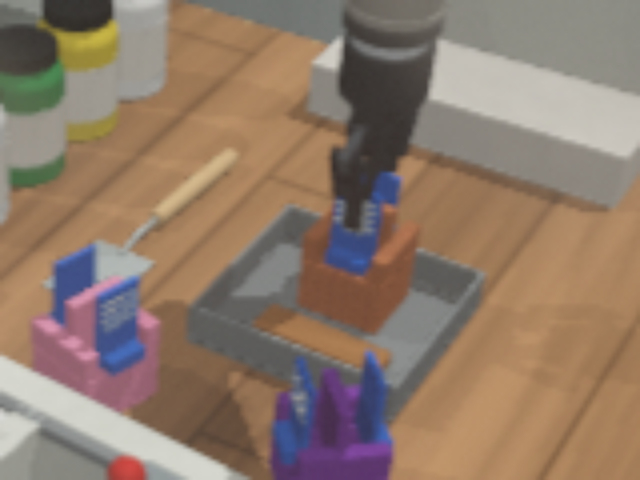

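The cartridge is on the tray floor at (358,270) in the crop, upright and clear of the brush. The TCP height of 0.1665 is as predicted. I release and retreat.

```bash
python3 - <<'E'
from h import *
env.grip(.07); env.grip(.085); st()
x,y,z=env.get_state()["tcp_pos"]
env.movel([x,y,.26],.08); env.movel([x,y,.38],.15); env.reach([.45,-.60,.38],quat(np.deg2rad(-.43)));env.dwell(.3); st()
snap(4)
W=cloud("top",np.load("top4.npz")["d"]);p=np.load("top4.npz")["p"];h=cv2.cvtColor(p,cv2.COLOR_BGR2HSV)
v,u=np.mgrid[:420,:560]
m=(u>370)&(u<450)&(v>190)&(v<275)&(h[...,0]>100)&(h[...,0]<128)&(h[...,1]>130)&(W[...,2]>.08)&(W[...,2]<.2)
print(m.sum(),W[m].mean(0),W[m].max(0))
cv2.imwrite("pics/c5.png",cv2.resize(p[100:300,110:470],(792,440)))
E
```

```text
18.03 [ 0.5006 -0.3701  0.1649] F [ 0.2 -1.3  0.2] op 0.085 gf 0.0
21.56 [ 0.451  -0.5988  0.3806] F [-0.5 -0.1 -0.2] op 0.0848 gf 0.0
222 [ 0.49725269 -0.37695174  0.11611797] [ 0.51889932 -0.33940319  0.14030022]
```

View pics/c5.png

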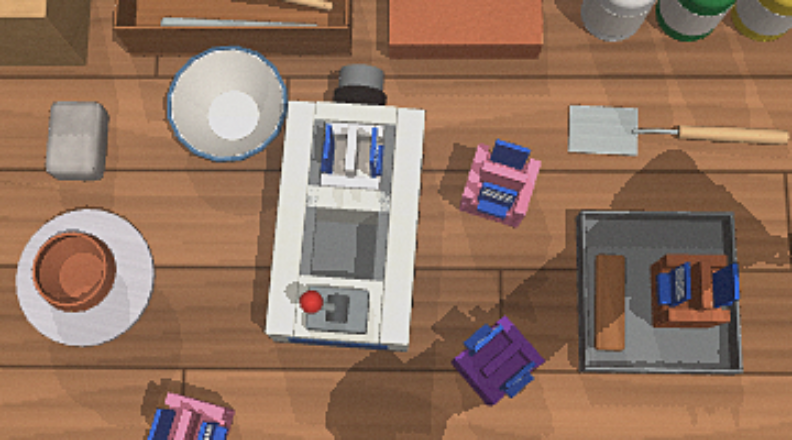

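The final picture shows the cartridge upright in the tray at (692,290), beside the brush at (609,300). The lever is across at (311,300), the white cartridge is in its bay, and nothing else has moved.

```bash
python3 -c "
from h import *
print(job.job_done())"
```

```text
the job is handed in; nothing more can be done
None
```

The job is handed in: the extractor lever is fully off, and the clogged cartridge stands upright in the wash tray beside the brush, with the clean cartridge still in its bay and nothing else seen to have moved.

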